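# Fit the adapters into a centrifuge rotor so that it runs in balance

### The job

Get the six-bucket centrifuge rotor on its loading stand ready to run in balance: put the four adapters that stand on the bench into its four empty buckets, one in each and set gently right down to the bottom, so that every adapter faces another of its own kind straight across the hub. The two adapters already in the rotor stay where they are, and the pipette, the timer and the forceps are left alone.

Things in the scene. Friction and masses are not known exactly. Their poses are not given: they have to be found in the camera images.
- rotor: Aluminium star with 6 steel buckets on a stand, 247 mm wide. Origin: hub axis at bench height, z up. Upright buckets on a 90 mm radius circle at 0, 60, 120, 180, 240, 300 deg from its +x; 58 mm wide inside (3 mm play all round), flat floor 14 mm, rim 66 mm above bench. Hub nut top 84 mm. It turns if pushed sideways (friction 0.15 N m) and stays. Two neighbouring buckets are filled at the start.
- two_bore_seated: Already in a bucket; stays there. White plastic adapter, round, 52 mm across, 72 mm high, two wide 17 mm bores (the tallest kind) in the top; foot tapers to 40 mm across over its lowest 11 mm. Lifting stem on top, 34 mm high: 12 mm of 8 mm pin, then a black ribbed grip 15 mm across, 84 to 106 mm above the underside. Origin: centre of underside, z up.
- four_bore_seated: Already in a bucket; stays there. White plastic adapter, round, 52 mm across, 58 mm high, four 13 mm bores (the middle height) in the top; foot tapers to 40 mm across over its lowest 11 mm. Lifting stem on top, 34 mm high: 12 mm of 8 mm pin, then a black ribbed grip 15 mm across, 70 to 92 mm above the underside. Origin: centre of underside, z up.
- two_bore: Stands on the bench. White plastic adapter, round, 52 mm across, 72 mm high, two wide 17 mm bores (the tallest kind) in the top; foot tapers to 40 mm across over its lowest 11 mm. Lifting stem on top, 34 mm high: 12 mm of 8 mm pin, then a black ribbed grip 15 mm across, 84 to 106 mm above the underside. Origin: centre of underside, z up.
- four_bore: Stands on the bench. White plastic adapter, round, 52 mm across, 58 mm high, four 13 mm bores (the middle height) in the top; foot tapers to 40 mm across over its lowest 11 mm. Lifting stem on top, 34 mm high: 12 mm of 8 mm pin, then a black ribbed grip 15 mm across, 70 to 92 mm above the underside. Origin: centre of underside, z up.
- six_bore_1: Stands on the bench; alike with six_bore_2. White plastic adapter, round, 52 mm across, 44 mm high, six 11 mm bores in a ring (the lowest kind) in the top; foot tapers to 40 mm across over its lowest 11 mm. Lifting stem on top, 34 mm high: 12 mm of 8 mm pin, then a black ribbed grip 15 mm across, 56 to 78 mm above the underside. Origin: centre of underside, z up.
- six_bore_2: Stands on the bench; alike with six_bore_1. White plastic adapter, round, 52 mm across, 44 mm high, six 11 mm bores in a ring (the lowest kind) in the top; foot tapers to 40 mm across over its lowest 11 mm. Lifting stem on top, 34 mm high: 12 mm of 8 mm pin, then a black ribbed grip 15 mm across, 56 to 78 mm above the underside. Origin: centre of underside, z up.
- pipette: Bystander: a grey and blue single-channel pipette lying on the bench near its front edge, 240 mm long (along its y), 31 mm wide, 37 mm high; origin under its middle.
- timer: Bystander: a flat white bench timer, 62 x 62 x 20 mm, origin at the centre of its underside.
- forceps: Bystander: thin steel forceps lying on the bench, 130 mm long (along its y), 12 mm wide, 9 mm high; origin under its middle.
Things that resemble listed ones, but are neither listed nor needed, are in the scene too. Leave any green look-alike of the six_bore_1 alone.

How it is judged:
By the outcome, as a careful person would: the job done as asked, in the order asked, and still so for the second after the job is handed in, with the robot touching nothing.
It also fails if it takes over 106 s, if anything falls off the work surface, if the arm or the gripper's body presses on something with over 40 N, if the wrist force passes 120 N, or if a joint passes its speed limit or range.

### The arm

A 6-joint arm with a two-finger parallel gripper is mounted at the origin on a cart in front of the work surface, level with it; the furniture and walls round the work are solid. World frame = base frame: x ahead of the robot, y to its left, z up, the work surface at z = 0. Lengths are in m, angles in rad, forces in N, time in s.
With the tool pointing down it reaches from about 0.275 to 0.725 m from the base axis. Payload 5.6 kg.
Tool frame: the origin (TCP) lies at the centre of the arm's flange, where the gripper is bolted on; the fingertips stand 173 mm ahead of it and the grasp point (between the pads) lies 155 mm ahead of it; z points along the fingers, y is the line along which they close (so a half turn about z gives the same grasp; the last joint's range is limited). The gripper opens to 85 mm and grips with 20 to 120 N. Pads are 22 mm wide; open, the fingers measure 114 mm over their backs; the gripper's body (76 mm by 85 mm) begins 54 mm behind the grasp point. The pads swing forward as they close: fully open they stand 13 mm farther back than shut.
Start: joints at [-0.885, 0.255, 0.108, 0, -1.424, -0.285], TCP at [0.215, -0.506, 0.405] pointing down, gripper open.
Joint ranges: [-2.95, 2.95], [-1.21, 1.97], [-1.09, 1.5], [-2.87, 1.71], [-2.94, -0.07], [-3.05, 3.05]. Speed limits (rad/s): [2.57, 2.57, 3.14, 3.14, 3.14, 3.14].

### API

Orientations are given as a rotation vector (axis times angle).
In Python, from rig import observe, viewer, ticket gives the robot as it stands. The module is installed in compiled form; this text tells all that it offers.
- The arm moves only by the tool apply_moves, never from a script. Its argument "motion" is text: rows parted by semicolons, each of 6 numbers parted by spaces: the shift along the tool's x, y, z in units of 60 mm (1.0 is 60 mm), then the turn, a rotation vector about the tool's x, y, z in rad. In form: tx ty tz wx wy wz; .... A call has 1 to 8 rows; each row shifts and turns the commanded pose from where the row before left it, along the tool's axes as they then stand; what a row does not reach is not made up. A row lasts 1/8 s, in which the tool goes at most 62.5 mm and 10.7 degrees, less where a joint would pass 70% of its speed; a pose out of reach is approached as far as the arm can. A call is refused whole if a number of a shift passes 1 or a number of a turn 0.188, either way. A call with a gripper value outside its range is refused whole. "fingers" is the opening, from -1 (shut) to 1 (fully open), set as the call begins (left out, the last holds). The fingers move at their own pace and stop on an object; the grip force is fixed at half the most. Time passes only in rows, so rows that do not move let the fingers close. It gives the time, the measured TCP pose, the force, the opening and the grip force at its end, in the units of the state.
- observe(): the state, without advancing time (a new reading comes with each control period).
- viewer.capture(name): name is "scene" or "top" or "wrist"; returns a dict with "color" (480x640x3 uint8, red, green, blue), "camera_matrix" (3x3 intrinsics, pixels), "R" (3x3) and "t" (3): a world point X has camera coordinates R X + t; the wrist camera has in their place "mount" (4x4, takes a point from camera to tool coordinates, whose origin is the TCP and whose axes are the flange's). Camera axes: x right, y down, z forward; pixel columns grow to the right and rows downward; lengths in m; the calibration is good to about 2 mm. A picture is of the moment at which its call begins: read the wrist's pose just before it. There is no depth.
- ticket.sign_off(): hands the job in; it is judged then, once.
The state is a dict: "clock": time; "joints": joint angles; "dq": joint speeds; "tau": joint torques, N m; "tool_pos": TCP position; "tcp_rot": TCP orientation; "ft_force": force on the tool from outside, world axes, zero at the start; "wrist_torque": the same for the moment, N m; "gripper_width": finger opening in m; "grasp_force": force on a finger pad.
Only numpy, scipy, OpenCV 4.12 (cv2) and the standard library are available. Lean on these libraries where they do the work, as an engineer would, in place of code of your own. Each camera call takes 0.05 s, during which the arm holds its last target. There are 200 camera calls.

## Working session

There is one attempt and no reset: what is moved stays moved. The work goes in short steps, Python scripts to look and compute and a tool call to move; the robot and the scene stay as the last step left them, time stands still between calls to the robot, and variables do not carry over. Pictures are saved under pics/ and viewed, at most 14 in all, crops included, and the job is handed in when it is done.

Besides the shell and the picture viewer there is one more tool, called after "Call:" as name(argument=value, ...), one argument or row to a line, values as JSON. apply_moves: Moves the arm, as the interface text tells. Its arguments: {"type":"object","properties":{"motion":{"type":"string"},"fingers":{"type":"number"}},"required":["motion"]}

```bash
mkdir -p pics; cat > h.py <<'E'
import numpy as np, cv2
from scipy.spatial.transform import Rotation as Rn
from rig import observe, viewer, ticket
def cap(n,f):
    s=observe(); c=viewer.capture(n); cv2.imwrite('pics/'+f,c['color'][:,:,::-1])
    if n=='wrist':
        M=c['mount']; T=np.eye(4); T[:3,:3]=Rn.from_rotvec(s['tcp_rot']).as_matrix(); T[:3,3]=s['tool_pos']
        W=T@np.array(M); c['R']=W[:3,:3].T; c['t']=-W[:3,:3].T@W[:3,3]
    np.savez('pics/'+f[:-4]+'.npz',**{k:np.array(c[k]) for k in('color','camera_matrix','R','t')})
    return c
def load(f): return dict(np.load('pics/'+f+'.npz'))
def ray(c,u,v):
    d=c['R'].T@np.linalg.inv(c['camera_matrix'])@np.array([u,v,1.]); o=-c['R'].T@c['t']; return o,d/np.linalg.norm(d)
def onz(c,u,v,z):
    o,d=ray(c,u,v); return o+d*(z-o[2])/d[2]
def tri(a,b):
    (o1,d1),(o2,d2)=a,b
    A=np.stack([d1,-d2],1); s=np.linalg.lstsq(A,o2-o1,rcond=None)[0]
    p,q=o1+s[0]*d1,o2+s[1]*d2; return (p+q)/2,np.linalg.norm(p-q)
def proj(c,X):
    p=c['camera_matrix']@(c['R']@np.array(X)+c['t']); return p[:2]/p[2]
E
python3 - <<'E'
from h import *
for n in('scene','top'):
    c=cap(n,n+'0.png'); print(n,c['camera_matrix'].tolist(),(-c['R'].T@c['t']).round(3),c['R'].round(2).tolist())
s=observe(); print(s['tool_pos'],s['tcp_rot'],Rn.from_rotvec(s['tcp_rot']).as_matrix().round(3))
E
```

```text
scene [[443.55201371270255, 0.0, 318.2700685840281], [0.0, 443.55201371270255, 237.25388149159645], [0.0, 0.0, 1.0]] [0.226 0.635 0.61 ] [[-0.9, -0.45, 0.01], [-0.3, 0.58, -0.76], [0.33, -0.68, -0.65]]
top [[449.2312501502624, 0.0, 321.14102741628193], [0.0, 449.2312501502624, 244.66832254018928], [0.0, 0.0, 1.0]] [0.307 0.056 0.975] [[0.02, -1.0, 0.01], [-0.98, -0.02, -0.2], [0.2, -0.0, -0.98]]
[ 0.21459271 -0.50625079  0.40388041] [ 6.25223963e-01 -3.07828776e+00 -2.62493394e-03] [[-0.921 -0.39  -0.001]
 [-0.39   0.921  0.002]
 [ 0.     0.002 -1.   ]]
```

View pics/top0.png

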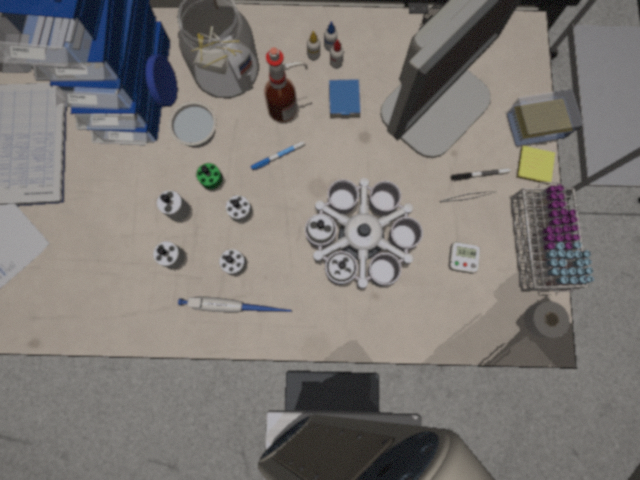

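View pics/scene0.png

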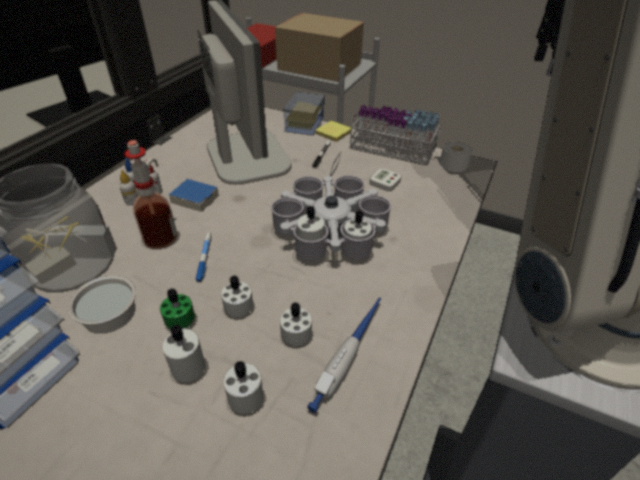

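The top view shows the loose adapters at about (169,203), (166,254), (237,207) and (232,262), and the green look-alike at (208,176). The hub is at (364,231) and the filled buckets at (322,230) and (341,265). In the scene view the tall two-bore stands at (183,355), the other adapters are at (243,385), (237,298) and (296,324), and the rotor is at (331,215).

```bash
python3 - <<'E'
from h import *
t=load('top0');s=load('scene0')
a=t['color'][150:300,140:440]; b=s['color'][170:420,150:400]
A=cv2.resize(a,(750,375),interpolation=cv2.INTER_CUBIC)
cv2.imwrite('pics/topz.png',A[:,:,::-1]); cv2.imwrite('pics/scz.png',cv2.resize(b,(600,600),interpolation=cv2.INTER_CUBIC)[:,:,::-1])
for n,c,(u0,v0,u1,v1) in(('top',t,(140,150,440,300)),('scene',s,(150,170,400,420))):
    m=(c['color'].max(2)<48).astype(np.uint8); m2=np.zeros_like(m); m2[v0:v1,u0:u1]=m[v0:v1,u0:u1]
    k,l,st,ce=cv2.connectedComponentsWithStats(m2)
    for i in range(1,k):
        if st[i,4]>12: print(n,st[i],ce[i].round(1))
E
```

```text
top [202 167   7   7  35] [205.  170.2]
top [207 178  15  11  36] [215.7 184.3]
top [162 196   8   7  39] [165.8 198.5]
top [159 248   7   6  25] [162. 251.]
scene [326 201  11   6  42] [331.  203.4]
scene [150 205  25  42 796] [160.5 227.3]
scene [306 207   8  12  75] [310. 212.]
scene [356 210   8  14  78] [358.6 216.1]
scene [231 277   8  13  83] [234.2 282.9]
scene [168 290  10  14 104] [172.6 296.1]
scene [292 304   7  14  88] [295.1 310.1]
scene [167 309  28  33 327] [180.7 326. ]
scene [235 362  10  17 125] [240.1 369.7]
```

View pics/topz.png

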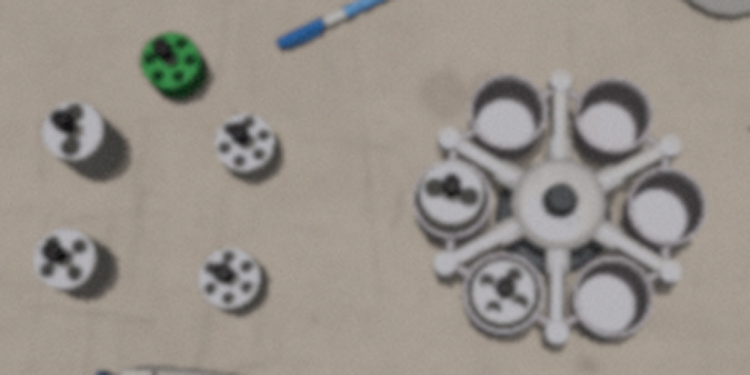

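View pics/scz.png

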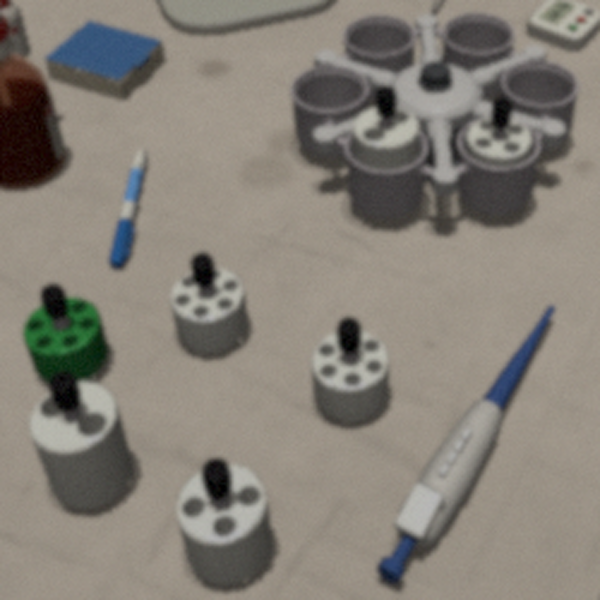

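The crops settle the kinds. Two-bore is at topz (72,130), four-bore at (66,260), and the six-bores at (246,143) and (231,280). The seated two-bore is in the left bucket (452,197) and the seated four-bore in the lower-left one (505,290). So two-bore goes right (663,208), four-bore upper right (610,120), and the six-bores upper left (507,115) and lower right (611,298).

```bash
python3 - <<'E'
from h import *
t=load('top0');s=load('scene0')
def discs(c,pts,w,q):
    out=[]
    g=cv2.GaussianBlur(c['color'].min(2),(3,3),0)
    for u,v in pts:
        m=np.zeros(g.shape,np.uint8); m[v-w:v+w+1,u-w:u+w+1]=(g[v-w:v+w+1,u-w:u+w+1]>q)
        cs,_=cv2.findContours(m,0,2); 
        h=cv2.convexHull(max(cs,key=cv2.contourArea)); out.append(cv2.fitEllipse(h))
    return out
names=['two','four','sixA','sixB']
tp=[(168,202),(166,254),(238,207),(232,262)]
sp=[(182,344),(243,380),(237,295),(296,321)]
grip=[None,(240.1,369.7),(234.2,282.9),(295.1,310.1)]
for qt,qs in((150,165),(165,180)):
  T=discs(t,tp,15,qt);S=discs(s,sp,20,qs)
  for n,a,b in zip(names,T,S):
    P,e=tri(ray(t,*a[0]),ray(s,*b[0])); print(n,np.round(a[0]+a[1],1),np.round(b[0]+b[1],1),P.round(4),'gap',round(e,4))
H={'two':.072,'four':.058,'sixA':.044,'sixB':.044}
for n,a,b,g in zip(names,T,S,grip):
    print(n,'top@h',onz(t,*a[0],H[n])[:2].round(4),'scene@h',onz(s,*b[0],H[n])[:2].round(4),'grip@',None if g is None else onz(s,*g,H[n]+.023)[:2].round(4))
U=lambda x,y:((x+.5)/2.5-.5+140,(y+.5)/2.5-.5+150)
V=lambda x,y:((x+.5)/2.4-.5+150,(y+.5)/2.4-.5+170)
P,e=tri(ray(t,*U(560,200)),ray(s,331,203.4));print('nut',P.round(4),e)
tt=[(558,80),(672,146),(671,270),(555,332),(444,264),(449,138)]
ss=[(429,25),(540,60),(556,128),(441,172),(330,132),(325,62)]
Q=[]
for a,b in zip(tt,ss):
    P,e=tri(ray(t,*U(*a)),ray(s,*V(*b)));Q.append(P);print('tip',P.round(4),round(e,4))
Q=np.array(Q);z=Q[:,2].mean();Q=np.array([onz(t,*U(*a),z) for a in tt]);c=Q.mean(0);print(c,np.linalg.norm((Q-c)[:,:2],axis=1),np.degrees(np.unwrap(np.arctan2((Q-c)[:,1],(Q-c)[:,0])))+60*np.arange(6))
for n,h,(u,v),g in(('two_s',.086,(452,197),(310,212)),('four_s',.072,(505,290),(358.6,216.1))):
    print(n,onz(t,*U(u,v),h)[:2],onz(s,*g,h+.023)[:2])
E
```

```text
Traceback (most recent call last):
cv2.error: OpenCV(4.12.0) /io/opencv/modules/imgproc/src/shapedescr.cpp:361: error: (-201:Incorrect size of input array) There should be at least 5 points to fit the ellipse in function 'fitEllipseNoDirect'
```

```bash
cat > m.py <<'E'
from h import *
t=load('top0');s=load('scene0')
def discs(c,pts,w,f):
    out=[]
    g=cv2.GaussianBlur(c['color'].min(2),(3,3),0)
    for u,v in pts:
        W=g[v-w:v+w+1,u-w:u+w+1]; hi=np.percentile(W,97); lo=np.median(W[[0,-1]]); q=lo+f*(hi-lo)
        m=np.zeros(g.shape,np.uint8); m[v-w:v+w+1,u-w:u+w+1]=W>q
        cs,_=cv2.findContours(m,0,2); 
        h=cv2.convexHull(max(cs,key=cv2.contourArea)); out.append(cv2.fitEllipse(h))
    return out
names=['two','four','sixA','sixB']
tp=[(168,202),(166,254),(238,207),(232,262)]
sp=[(182,344),(243,380),(237,295),(296,321)]
grip=[None,(240.1,369.7),(234.2,282.9),(295.1,310.1)]
for f in(.5,.65):
  T=discs(t,tp,15,f);S=discs(s,sp,20,f)
  for n,a,b in zip(names,T,S):
    P,e=tri(ray(t,*a[0]),ray(s,*b[0])); print(n,np.round(a[0]+a[1],1),np.round(b[0]+b[1],1),P.round(4),'gap',round(e,4))
H={'two':.072,'four':.058,'sixA':.044,'sixB':.044}
for n,a,b,g in zip(names,T,S,grip):
    print(n,'top@h',onz(t,*a[0],H[n])[:2].round(4),'scene@h',onz(s,*b[0],H[n])[:2].round(4),'grip@',None if g is None else onz(s,*g,H[n]+.023)[:2].round(4))
U=lambda x,y:((x+.5)/2.5-.5+140,(y+.5)/2.5-.5+150)
V=lambda x,y:((x+.5)/2.4-.5+150,(y+.5)/2.4-.5+170)
P,e=tri(ray(t,*U(560,200)),ray(s,331,203.4));print('nut',P.round(4),e)
tt=[(558,80),(672,146),(671,270),(555,332),(444,264),(449,138)]
ss=[(429,25),(540,60),(556,128),(441,172),(330,132),(325,62)]
Q=[]
for a,b in zip(tt,ss):
    P,e=tri(ray(t,*U(*a)),ray(s,*V(*b)));Q.append(P);print('tip',P.round(4),round(e,4))
Q=np.array(Q);z=Q[:,2].mean();Q=np.array([onz(t,*U(*a),z) for a in tt]);c=Q.mean(0);print(c,np.linalg.norm((Q-c)[:,:2],axis=1),np.degrees(np.unwrap(np.arctan2((Q-c)[:,1],(Q-c)[:,0])))+60*np.arange(6))
for n,h,(u,v),g in(('two_s',.086,(452,197),(310,212)),('four_s',.072,(505,290),(358.6,216.1))):
    print(n,onz(t,*U(u,v),h)[:2],onz(s,*g,h+.023)[:2])
E
python3 m.py
```

```text
two [175.4 201.3   7.   20.1] [162.4 344.1  39.1  96.9] [0.5933 0.3761 0.0495] gap 0.0291
four [163.8 261.1   6.3  11.9] [241.3 379.4  31.4  37.4] [0.4557 0.3801 0.0628] gap 0.0168
sixA [234.2 212.6   7.   15.8] [230.7 295.8  12.4  25. ] [0.5686 0.2467 0.0414] gap 0.0182
sixB [230.4 267.9   6.8  15.8] [295.4 319.   24.4  31. ] [0.4466 0.2448 0.0473] gap 0.0156
two [175.8 201.7   6.1  18.2] [177.2 345.   25.3  33.3] [0.5832 0.3698 0.0496] gap 0.0095
four [167.9 244.5   5.7  10.8] [241.6 385.3  18.4  36.2] [0.4797 0.3778 0.0348] gap 0.0169
sixA [232.7 212.1   6.5  12. ] [227.4 294.4   9.7  15.2] [0.5701 0.2498 0.0467] gap 0.022
sixB [227.6 268.    5.1   8.1] [290.8 326.4   8.9  14.1] [0.4491 0.2534 0.0363] gap 0.018
two top@h [0.5721 0.3599] scene@h [0.5739 0.3813] grip@ None
four top@h [0.4835 0.3729] scene@h [0.461 0.387] grip@ [0.466  0.3788]
sixA top@h [0.5602 0.2457] scene@h [0.5836 0.2495] grip@ [0.5739 0.2391]
sixB top@h [0.4393 0.2489] scene@h [0.4551 0.2599] grip@ [0.4553 0.2444]
nut [ 0.5229 -0.0326  0.0693] 0.0010012857340048929
tip [ 0.567  -0.0309  0.1309] 0.073
tip [ 0.5183 -0.1319  0.057 ] 0.109
tip [ 0.465  -0.1474 -0.0364] 0.0385
tip [ 0.4631 -0.0225 -0.0105] 0.0868
tip [0.5068 0.0807 0.0918] 0.0954
tip [0.5634 0.0632 0.1336] 0.0181
[ 0.52123358 -0.03200944  0.06107502] [0.10836774 0.10924877 0.10798141 0.1077096  0.10825931 0.1074628 ] [ 0.35648458 -1.4154552  -0.02640597 -1.11401857 -0.36915581 -0.54317521]
two_s [0.51876901 0.05678899] [0.5247334  0.05813361]
four_s [0.44554175 0.0119345 ] [0.44604072 0.01171092]
```

```bash
cat > m2.py <<'E'
from h import *
t=load('top0');s=load('scene0')
U=lambda x,y:((x+.5)/2.5-.5+140,(y+.5)/2.5-.5+150)
V=lambda x,y:((x+.5)/2.4-.5+150,(y+.5)/2.4-.5+170)
D={'two':((73,131),(75,416)),'four':((66,260),(223,508)),'sixA':((246,143),(208,298)),'sixB':((231,280),(350,360))}
for n,(a,b) in D.items():
    P,e=tri(ray(t,*U(*a)),ray(s,*V(*b))); print(n,P.round(4),round(e,4))
tt=[(558,80),(672,146),(671,270),(555,332),(444,264),(449,138)]
ss=np.array([V(*b) for b in[(429,25),(540,60),(556,128),(441,172),(330,132),(325,62)]])
for a in tt:
    p=proj(s,onz(t,*U(*a),.061)); i=np.argmin(np.linalg.norm(ss-p,axis=1)); P,e=tri(ray(t,*U(*a)),ray(s,*ss[i]));print('tip',P.round(4),round(e,4))
# colour-ratio masks
c=t['color'].astype(float); r=cv2.GaussianBlur(c[:,:,2]/c[:,:,0],(3,3),0)
for p in((300,195),(168,196),(170,205),(166,262),(238,214),(233,270),(179,212)): print(p,t['color'][p[1],p[0]],r[p[1],p[0]].round(2))
E
python3 m2.py
```

```text
two [0.572  0.3751 0.0699] 0.001
four [0.4658 0.3778 0.0504] 0.0009
sixA [0.5748 0.2365 0.0365] 0.0011
sixB [0.455  0.2417 0.0397] 0.0032
tip [ 0.6318 -0.0321  0.0542] 0.0006
tip [ 0.5754 -0.1297  0.053 ] 0.0009
tip [ 0.4661 -0.1283  0.0499] 0.0061
tip [ 0.413  -0.0301  0.0604] 0.0012
tip [0.4703 0.0628 0.0612] 0.0054
tip [0.5747 0.0603 0.0621] 0.0017
(300, 195) [166 156 145] 0.87
(168, 196) [44 44 42] 0.93
(170, 205) [100  97  95] 0.96
(166, 262) [173 171 175] 1.02
(238, 214) [148 146 151] 1.01
(233, 270) [147 144 147] 1.0
(179, 212) [63 63 57] 0.93
```

Both views agree on heights to within a few mm. The hub is at about (0.521, -0.032), with buckets at about 30°+60k. I'll line the tool up with the world axes, go to six-bore B and check with the wrist camera.

Call:
apply_moves(
  motion="0 0 0 0 0 0.134; 0 0 0 0 0 0.134; 0 0 0 0 0 0.134; -0.3 0.9 0 0 0 0; -0.3 0.9 0 0 0 0; -0.3 0.9 0 0 0 0; -0.3 0.9 0 0 0 0; -0.3 0.9 0 0 0 0",
  fingers=0.2,
)

```text
clock: 1.1
tool_pos: [0.3049, -0.2348, 0.4044]
tcp_rot: [-0.003, -3.142, -0.0]
ft_force: [0.9, -0.2, 0.2]
gripper_width: 0.0512
grasp_force: 0.0
```

Call:
apply_moves(
  motion="-0.3 0.9 0 0 0 0; -0.3 0.9 0 0 0 0; -0.3 0.9 0 0 0 0; -0.3 0.9 0 0 0 0; -0.3 0.9 0 0 0 0; -0.3 0.9 0 0 0 0; 0 0 0 0 0 0; 0 0 0 0 0 0",
)

```text
clock: 2.1
tool_pos: [0.4131, 0.0874, 0.4043]
tcp_rot: [-0.001, -3.141, 0.001]
ft_force: [-0.1, -0.4, 0.4]
gripper_width: 0.0516
grasp_force: 0.0
```

Call:
apply_moves(
  motion="-0.23 0.86 0 0 0 0; -0.23 0.87 0 0 0 0; -0.23 0.87 0 0 0 0; 0 0 0 0 0 0; 0 0 0 0 0 0",
)

```text
clock: 2.72
tool_pos: [0.4549, 0.2422, 0.4047]
tcp_rot: [-0.004, -3.141, 0.001]
ft_force: [-0.2, -0.1, -0.4]
gripper_width: 0.0512
grasp_force: 0.0
```

```bash
python3 - <<'E'
from h import *
c=cap('wrist','w0.png'); s=observe(); print(s['tool_pos'],(-c['R'].T@c['t']).round(3),c['R'].round(2).tolist(),c['camera_matrix'][0,0])
for n,p in {'two':(.572,.375,.095),'four':(.466,.378,.081),'sixA':(.574,.2375,.067),'sixB':(.455,.243,.067)}.items(): print(n,proj(c,p).round(0))
E
```

```text
[0.45486489 0.24188321 0.40493802] [0.376 0.241 0.374] [[0.0, 1.0, -0.0], [0.95, -0.0, 0.3], [0.3, -0.0, -0.95]] 391.6892651132415
two [480. 366.]
four [493. 239.]
sixA [315. 349.]
sixB [321. 221.]
```

View pics/w0.png

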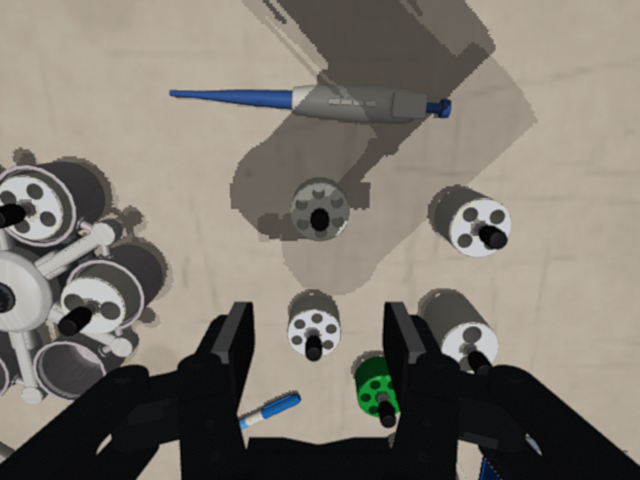

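The wrist view shows the grips at (319,218) for six-B, (493,237) for four-bore, (314,347) for six-A and (480,362) for two-bore, close to the predictions. I'll refine by triangulating grip blobs.

```bash
python3 - <<'E'
from h import *
c=load('w0');s=load('scene0')
S={'four':(240.1,369.7),'sixA':(234.2,282.9),'sixB':(295.1,310.1),'two':V if 0 else (177,331)}
W={'four':(493,237),'sixA':(314,347),'sixB':(319,218),'two':(480,362)}
H={'two':.095,'four':.081,'sixA':.067,'sixB':.067}
m=(c['color'].max(2)<45).astype(np.uint8)
k,l,st,ce=cv2.connectedComponentsWithStats(m)
ms=(s['color'].max(2)<48).astype(np.uint8)
for n,(u,v) in W.items():
    i=l[v,u]; g=ce[i]; P,e=tri(ray(c,*g),ray(s,*S[n])); print(n,st[i],g.round(1),P.round(4),round(e,4),'atH',onz(c,*g,H[n]).round(4)[:2])
E
```

```text
four [478 225  29  24 469] [491.9 236.6] [0.4657 0.3779 0.0792] 0.0021 atH [0.4641 0.3768]
sixA [306 335  16  26 333] [313.2 347.5] [0.5758 0.2362 0.0627] 0.0015 atH [0.5722 0.2363]
sixB [310 208  19  24 341] [319.3 219.5] [0.4555 0.2422 0.064 ] 0.0022 atH [0.4536 0.2419]
two [    0   303   640   177 51465] [320.1 423.2] [ 0.7437  0.2557 -0.0866] 0.0806 atH [0.6303 0.2423]
```

Call:
apply_moves(
  motion="0 0 0.7 0 0 0; 0 0 0.7 0 0 0; 0 0 0.7 0 0 0; 0 0 0.6 0 0 0; 0 0 0.28 0 0 0; 0 0 0 0 0 0",
)

```text
clock: 3.52
tool_pos: [0.4546, 0.2417, 0.2254]
tcp_rot: [-0.004, -3.14, 0.002]
ft_force: [0.2, 0.4, 1.3]
gripper_width: 0.0512
grasp_force: 0.0
```

Call:
apply_moves(
  motion="0 0 0 0 0 0; 0 0 0 0 0 0; 0 0 0 0 0 0; 0 0 0 0 0 0",
  fingers=-1,
)

```text
clock: 4.03
tool_pos: [0.4553, 0.2434, 0.2273]
tcp_rot: [0.001, 3.14, 0.001]
ft_force: [-1.1, -1.2, 6.7]
gripper_width: 0.0126
grasp_force: 58.4
```

Call:
apply_moves(
  motion="0 0 -0.2 0 0 0; 0 0 -0.7 0 0 0; 0 0 -0.8 0 0 0; 0 0 -0.8 0 0 0; 0 -0.7 0 0 0 0; 0 -0.7 0 0 0 0; 0 -0.7 0 0 0 0; 0 -0.7 0 0 0 0",
)

```text
clock: 5.03
tool_pos: [0.4543, 0.0741, 0.3765]
tcp_rot: [0.001, 3.141, 0.001]
ft_force: [0.4, -0.6, -0.5]
gripper_width: 0.0126
grasp_force: 58.6
```

Call:
apply_moves(
  motion="0.03 -0.7 0 0 0 0; 0.03 -0.7 0 0 0 0; 0.04 -0.7 0 0 0 0; 0.1 -0.4 0 0 0 0; 0 0 0 0 0 0; 0 0 0 0 0 0",
)

```text
clock: 5.78
tool_pos: [0.4425, -0.0743, 0.3762]
tcp_rot: [0.002, 3.141, 0.001]
ft_force: [-0.3, -0.2, -0.9]
gripper_width: 0.0129
grasp_force: 58.6
```

```bash
python3 - <<'E'
from h import *
c=cap('wrist','w1.png'); s=observe(); print(s['tool_pos'],s['gripper_width'])
for p in((.4435,-.077,.066),(.5215,-.032,.084),(.521,-.122,.066)): print(proj(c,p).round(0))
E
```

```text
[ 0.44260467 -0.0740833   0.37608887] 0.01306019174685514
[316. 231.]
[375. 336.]
[260. 324.]
```

View pics/w1.png

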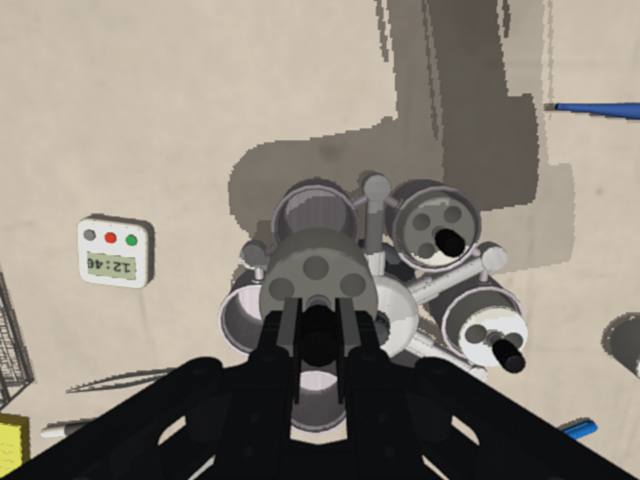

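```bash
python3 - <<'E'
from h import *
c=load('w1')
im=c['color'][:,:,::-1].copy()
big=cv2.resize(im[150:400,210:540],None,fx=2.4,fy=2.4,interpolation=cv2.INTER_CUBIC)
th=np.linspace(0,2*np.pi,60)
for a in(29.5,89.5,149.5,209.5,269.5,329.5):
    b=np.array([.5215,-.032])+.09*np.array([np.cos(np.radians(a)),np.sin(np.radians(a))])
    for x,y in zip(.029*np.cos(th),.029*np.sin(th)):
        p=(proj(c,(b[0]+x,b[1]+y,.066))-[210,150]+.5)*2.4
        cv2.circle(big,(int(p[0]),int(p[1])),1,(0,0,255),-1)
cv2.imwrite('pics/w1z.png',big)
m=(c['color'].max(2)<45).astype(np.uint8); k,l,st,ce=cv2.connectedComponentsWithStats(m)
for (u,v),h in(((450,243),.095),((508,356),.109)):
    g=ce[l[v,u]]; print(g,st[l[v,u],4],onz(c,*g,h))
E
```

```text
[449.34109817 242.17470882] 601 [0.4429947  0.01285728 0.095     ]
[507.89810771 355.21106259] 687 [0.52139899 0.05713567 0.109     ]
```

View pics/w1z.png

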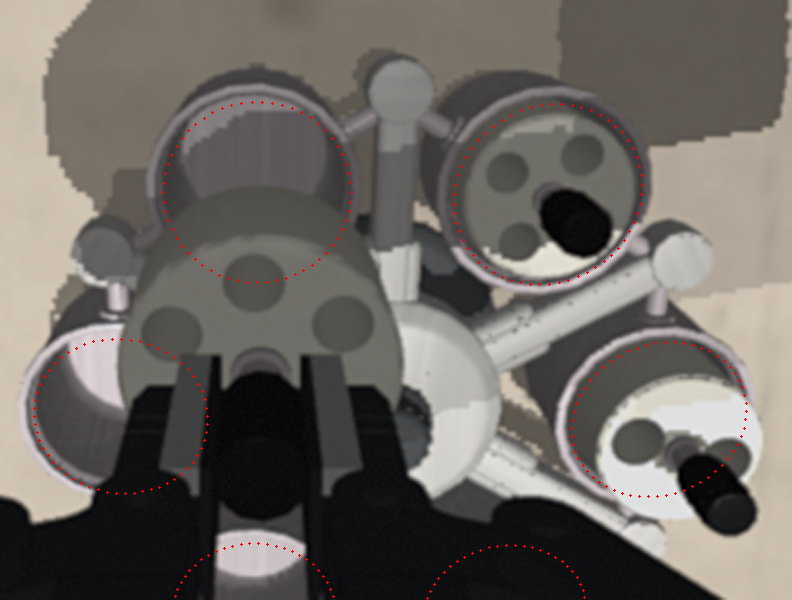

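Wrist overlay: the rims sit about 1.5 mm toward -x and -y of my estimate, which the seated grips confirm. The refined hub is (0.520,-0.0333) at 29.3°. I'll correct and lower.

Call:
apply_moves(
  motion="0.02 -0.05 0.3 0 0 0; 0 0 0.5 0 0 0; 0 0 0.3 0 0 0; 0 0 0.15 0 0 0; 0 0 0.15 0 0 0; 0 0 0.15 0 0 0; 0 0 0.15 0 0 0; 0 0 0 0 0 0",
)

```text
clock: 6.82
tool_pos: [0.4413, -0.0776, 0.2734]
tcp_rot: [-0.002, -3.141, -0.0]
ft_force: [0.4, 0.5, -0.9]
gripper_width: 0.0129
grasp_force: 58.6
```

No contact. Continuing to the floor gently.

Call:
apply_moves(
  motion="0 0 0.12 0 0 0; 0 0 0.12 0 0 0; 0 0 0.1 0 0 0; 0 0 0.08 0 0 0; 0 0 0.04 0 0 0; 0 0 0.03 0 0 0; 0 0 0 0 0 0",
)

```text
clock: 7.7
tool_pos: [0.4417, -0.0775, 0.2447]
tcp_rot: [0.002, 3.14, 0.001]
ft_force: [3.6, 2.5, 0.0]
gripper_width: 0.0129
grasp_force: 58.8
```

Call:
apply_moves(
  motion="-0.025 0.015 0 0 0 0; 0 0 0.02 0 0 0; 0 0 0.02 0 0 0; 0 0 0.02 0 0 0; 0 0 0 0 0 0",
)

```text
clock: 8.32
tool_pos: [0.4428, -0.0769, 0.2412]
tcp_rot: [0.002, 3.141, -0.001]
ft_force: [1.0, 0.5, 4.1]
gripper_width: 0.0127
grasp_force: 59.3
```

Call:
apply_moves(
  motion="0 0 0 0 0 0; 0 0 0 0 0 0; 0 0 0 0 0 0",
  fingers=-0.2,
)

```text
clock: 8.7
tool_pos: [0.4425, -0.0768, 0.2405]
tcp_rot: [-0.002, -3.14, 0.0]
ft_force: [-0.8, -0.1, -0.5]
gripper_width: 0.0339
grasp_force: 0.0
```

Call:
apply_moves(
  motion="0 0 -0.3 0 0 0; 0 0 -0.6 0 0 0; 0 0 -0.7 0 0 0; 0 0 -0.7 0 0 0; 0 0 -0.3 0 0 0; -0.5 0.7 0 0 0 0; -0.5 0.7 0 0 0 0; -0.5 0.7 0 0 0 0",
)

```text
clock: 9.7
tool_pos: [0.5336, 0.0504, 0.3968]
tcp_rot: [-0.002, -3.141, 0.0]
ft_force: [0.7, -0.2, -0.2]
gripper_width: 0.0339
grasp_force: 0.0
```

```bash
python3 - <<'E'
from h import *
c=cap('wrist','w2.png');s=observe();print(s['tool_pos'],s['gripper_width'])
cv2.imwrite('pics/t2z.png',cv2.resize(cap('top','t2.png')['color'][150:300,280:440],(640,600),interpolation=cv2.INTER_CUBIC)[:,:,::-1])
E
```

```text
[0.5362681  0.05429985 0.39534769] 0.0340929360064228
```

View pics/w2.png

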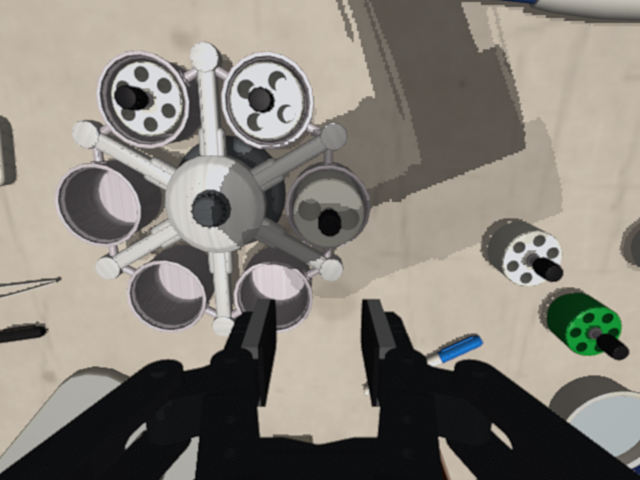

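The six-bore is seated in its bucket, with its rim around (143,98). The empty rims are at about (275,294), (168,294) and (99,202), and the hub nut is at (210,208).

```bash
python3 - <<'E'
from h import *
c=load('w2')
for n,p,z in(('b30',(275,294),.066),('b330',(168,294),.066),('b270',(99,202),.066),('b210',(143,99),.066),('b150',(268,99),.066),('b90',(329,205),.066),('nut',(210,208),.08)): print(n,onz(c,*p,z).round(4))
m=(c['color'].max(2)<45).astype(np.uint8); k,l,st,ce=cv2.connectedComponentsWithStats(m)
for (u,v),h in(((130,96),.081),((261,98),.095),((330,222),.109),((547,268),.067)):
    g=ce[l[v,u]]; print(g.round(1),st[l[v,u],4],onz(c,*g,h).round(4))
E
```

```text
b30 [0.5949 0.013  0.066 ]
b330 [ 0.5948 -0.0769  0.066 ]
b270 [ 0.5163 -0.1215  0.066 ]
b210 [ 0.441  -0.0769  0.066 ]
b150 [0.4411 0.0132 0.066 ]
b90 [0.5189 0.0578 0.066 ]
nut [ 0.5181 -0.0314  0.08  ]
[319.5 202.6] 252528 [0.5139 0.0503 0.081 ]
[319.5 202.6] 252528 [0.511  0.0502 0.095 ]
[329.2 222.2] 488 [0.5216 0.0568 0.109 ]
[546.9 268.9] 466 [0.5722 0.2367 0.067 ]
```

Call:
apply_moves(
  motion="-0.15 0.75 0 0 0 0; -0.16 0.76 0 0 0 0; -0.16 0.76 0 0 0 0; -0.16 0.76 0.4 0 0 0; 0 0 0.7 0 0 0; 0 0 0.7 0 0 0; 0 0 0.7 0 0 0; 0 0 0 0 0 0",
  fingers=0.2,
)

```text
clock: 10.8
tool_pos: [0.5697, 0.2299, 0.2433]
tcp_rot: [-0.003, -3.134, 0.007]
ft_force: [0.5, -0.7, 0.8]
gripper_width: 0.0513
grasp_force: 0.0
```

Call:
apply_moves(
  motion="0 0 0 0 0 0; 0 0 0 0 0 0",
)

```text
clock: 11.05
tool_pos: [0.5717, 0.2312, 0.2493]
tcp_rot: [0.002, 3.138, 0.003]
ft_force: [0.1, 0.1, -0.8]
gripper_width: 0.051
grasp_force: 0.0
```

Call:
apply_moves(
  motion="-0.04 0.085 0.1 0 0 0; 0 0 0.2 0 0 0; 0 0 0.07 0 0 0; 0 0 0 0 0 0; 0 0 0 0 0 0",
)

```text
clock: 11.68
tool_pos: [0.5735, 0.236, 0.2249]
tcp_rot: [0.002, 3.141, -0.0]
ft_force: [1.2, -0.1, -0.2]
gripper_width: 0.051
grasp_force: 0.0
```

Call:
apply_moves(
  motion="0 0 0 0 0 0; 0 0 0 0 0 0; 0 0 0 0 0 0; 0 0 0 0 0 0",
  fingers=-1,
)

```text
clock: 12.18
tool_pos: [0.5735, 0.236, 0.2249]
tcp_rot: [0.002, 3.141, 0.0]
ft_force: [0.5, 0.3, 1.7]
gripper_width: 0.0127
grasp_force: 58.4
```

Call:
apply_moves(
  motion="0 0 -0.2 0 0 0; 0 0 -0.7 0 0 0; 0 0 -0.7 0 0 0; 0 0 -0.8 0 0 0; 0 -0.6 0 0 0 0; 0 -0.6 0 0 0 0; 0 -0.6 0 0 0 0; 0 0 0 0 0 0",
)

```text
clock: 13.18
tool_pos: [0.5731, 0.1258, 0.3697]
tcp_rot: [0.006, 3.141, -0.0]
ft_force: [-0.4, 0.6, -0.9]
gripper_width: 0.0126
grasp_force: 58.7
```

Call:
apply_moves(
  motion="-0.13 -0.63 0 0 0 0; -0.13 -0.63 0 0 0 0; -0.14 -0.62 0 0 0 0; 0 0 0 0 0 0; 0 0 0 0 0 0",
)

```text
clock: 13.8
tool_pos: [0.5971, 0.0157, 0.3688]
tcp_rot: [-0.002, -3.142, -0.001]
ft_force: [-0.2, -0.0, -0.9]
gripper_width: 0.013
grasp_force: 58.8
```

Call:
apply_moves(
  motion="0 -0.045 0.3 0 0 0; 0 0 0.5 0 0 0; 0 0 0.3 0 0 0; 0 0 0.15 0 0 0; 0 0 0.15 0 0 0; 0 0 0.15 0 0 0; 0 0 0.1 0 0 0; 0 0 0 0 0 0",
)

```text
clock: 14.8
tool_pos: [0.5971, 0.0124, 0.2694]
tcp_rot: [-0.002, -3.141, 0.0]
ft_force: [0.5, -0.5, -0.2]
gripper_width: 0.013
grasp_force: 58.8
```

Call:
apply_moves(
  motion="0 0 0.12 0 0 0; 0 0 0.12 0 0 0; 0 0 0.1 0 0 0; 0 0 0.06 0 0 0; 0 0 0.04 0 0 0; 0 0 0 0 0 0",
)

```text
clock: 15.55
tool_pos: [0.5973, 0.0125, 0.2433]
tcp_rot: [0.002, 3.141, 0.0]
ft_force: [3.0, -0.9, -0.4]
gripper_width: 0.013
grasp_force: 58.8
```

Call:
apply_moves(
  motion="-0.025 -0.005 0 0 0 0; 0 0 0.025 0 0 0; 0 0 0.025 0 0 0; 0 0 0.02 0 0 0; 0 0 0.015 0 0 0; 0 0 0 0 0 0",
)

```text
clock: 16.3
tool_pos: [0.5987, 0.0122, 0.2389]
tcp_rot: [0.002, 3.141, -0.0]
ft_force: [-2.5, 1.0, 5.5]
gripper_width: 0.0129
grasp_force: 59.4
```

Call:
apply_moves(
  motion="0 0 0 0 0 0; 0 0 0 0 0 0; 0 0 0 0 0 0; 0 0 -0.3 0 0 0; 0 0 -0.7 0 0 0; 0 0 -0.7 0 0 0; 0 0 -0.7 0 0 0; 0 0 -0.2 0 0 0",
  fingers=-0.2,
)

```text
clock: 17.3
tool_pos: [0.5989, 0.012, 0.3975]
tcp_rot: [0.002, 3.136, 0.001]
ft_force: [0.1, 0.7, 0.6]
gripper_width: 0.034
grasp_force: 0.0
```

Call:
apply_moves(
  motion="0.28 0.76 0 0 0 0; 0.28 0.76 0 0 0 0; 0.28 0.76 0 0 0 0; 0.28 0.76 0 0 0 0; 0.28 0.76 0 0 0 0; 0.28 0.76 0 0 0 0; 0.28 0.76 0 0 0 0; 0.28 0.76 0 0 0 0",
  fingers=0.2,
)

```text
clock: 18.3
tool_pos: [0.4638, 0.3785, 0.3933]
tcp_rot: [-0.002, -3.14, 0.002]
ft_force: [0.3, -0.2, 1.1]
gripper_width: 0.0511
grasp_force: 0.0
```

Call:
apply_moves(
  motion="0 0 0 0 0 0; 0 0 0 0 0 0",
)

```text
clock: 18.55
tool_pos: [0.4646, 0.3771, 0.3934]
tcp_rot: [-0.001, -3.141, 0.002]
ft_force: [0.7, 0.3, -0.2]
gripper_width: 0.0513
grasp_force: 0.0
```

```bash
cat > g.py <<'E'
from h import *
c=cap('wrist','w3.png');s=observe();print(s['tool_pos'],s['gripper_width'])
cap('scene','s3.png')
sc=load('s3')
m=(c['color'].max(2)<45).astype(np.uint8); k,l,st,ce=cv2.connectedComponentsWithStats(m)
for i in range(1,k):
    if 200<st[i,4]<900: print(st[i],ce[i].round(1),onz(c,*ce[i],.081).round(4),onz(c,*ce[i],.095).round(4))
E
python3 g.py
```

```text
[0.46484087 0.37659518 0.39370358] 0.051428266861608084
[309 217  22  25 424] [319.6 229.4] [0.4643 0.3767 0.081 ] [0.4604 0.3767 0.095 ]
[308 348  18  30 450] [316.9 362.9] [0.5802 0.3746 0.081 ] [0.5706 0.3746 0.095 ]
```

View pics/w3.png

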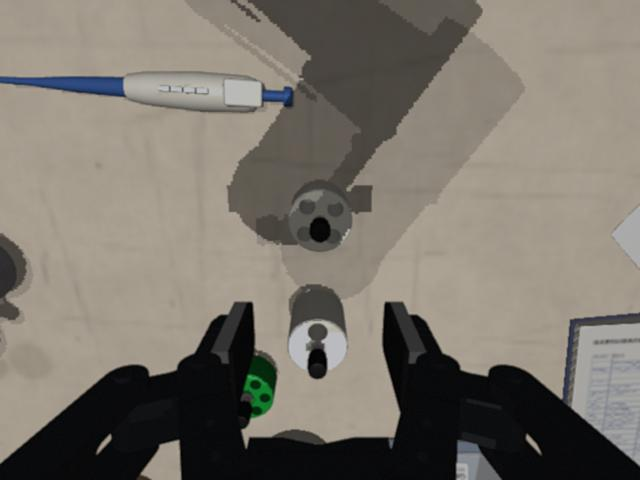

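The wrist view has the four-bore grip at (320,229) and the two-bore grip at (317,363), giving (0.465,0.3767) and (0.572,0.3746). Descending on the four-bore.

Call:
apply_moves(
  motion="-0.01 0 0.6 0 0 0; 0 0 0.7 0 0 0; 0 0 0.7 0 0 0; 0 0 0.4 0 0 0; 0 0 0.18 0 0 0; 0 0 0 0 0 0; 0 0 0 0 0 0",
)

```text
clock: 19.52
tool_pos: [0.4658, 0.3773, 0.2408]
tcp_rot: [0.002, 3.14, 0.003]
ft_force: [-0.2, -0.4, 0.4]
gripper_width: 0.051
grasp_force: 0.0
```

Call:
apply_moves(
  motion="0 0 0 0 0 0; 0 0 0 0 0 0; 0 0 0 0 0 0; 0 0 0 0 0 0",
  fingers=-1,
)

```text
clock: 20.02
tool_pos: [0.4655, 0.3774, 0.2401]
tcp_rot: [0.001, 3.14, 0.002]
ft_force: [0.1, 0.3, 5.1]
gripper_width: 0.0127
grasp_force: 58.6
```

Call:
apply_moves(
  motion="0 0 -0.2 0 0 0; 0 0 -0.7 0 0 0; 0 0 -0.8 0 0 0; 0 0 -0.8 0 0 0; -0.2 -0.7 0 0 0 0; -0.2 -0.7 0 0 0 0; -0.2 -0.7 0 0 0 0; -0.2 -0.7 0 0 0 0",
)

```text
clock: 21.02
tool_pos: [0.513, 0.2075, 0.3895]
tcp_rot: [-0.002, -3.141, 0.0]
ft_force: [0.8, 0.5, -0.9]
gripper_width: 0.0132
grasp_force: 58.7
```

Call:
apply_moves(
  motion="-0.2 -0.68 0 0 0 0; -0.2 -0.68 0 0 0 0; -0.2 -0.68 0 0 0 0; -0.2 -0.68 0 0 0 0; -0.2 -0.68 0 0 0 0; -0.2 -0.67 0 0 0 0; -0.2 -0.67 0 0 0 0; 0 0 0 0 0 0",
)

```text
clock: 22.02
tool_pos: [0.5968, -0.078, 0.3888]
tcp_rot: [-0.008, -3.14, 0.001]
ft_force: [-1.3, -0.3, -1.1]
gripper_width: 0.013
grasp_force: 58.8
```

Call:
apply_moves(
  motion="0 0 0 0 0 0; 0 0 0 0 0 0",
)

```text
clock: 22.28
tool_pos: [0.5965, -0.0746, 0.3895]
tcp_rot: [-0.0, -3.141, -0.0]
ft_force: [0.6, -0.1, -1.3]
gripper_width: 0.0131
grasp_force: 58.8
```

```bash
python3 - <<'E'
from h import *
c=cap('wrist','w4.png');s=observe();print(s['tool_pos'],s['gripper_width'])
im=c['color'][:,:,::-1].copy()
th=np.linspace(0,2*np.pi,60)
for k in range(6):
    a=np.radians(30+60*k); b=np.array([.520,-.032])+.09*np.array([np.cos(a),np.sin(a)])
    for x,y in zip(.029*np.cos(th),.029*np.sin(th)):
        p=proj(c,(b[0]+x,b[1]+y,.066)); cv2.circle(im,(int(round(p[0])),int(round(p[1]))),0,(0,0,255),-1)
cv2.imwrite('pics/w4z.png',cv2.resize(im[0:360,100:580],(800,600),interpolation=cv2.INTER_CUBIC))
E
```

```text
[ 0.59653041 -0.07455717  0.38963189] 0.013277799610616606
```

View pics/w4z.png

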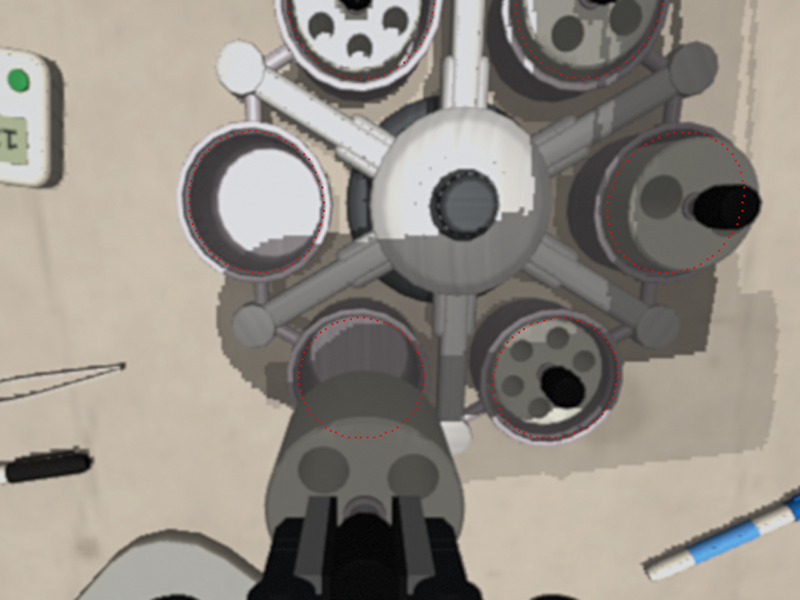

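The overlay matches all six rims to within about 1 mm, and both six-bores sit in their buckets. Lowering the four-bore.

Call:
apply_moves(
  motion="-0.02 -0.045 0.3 0 0 0; 0 0 0.5 0 0 0; 0 0 0.35 0 0 0; 0 0 0.15 0 0 0; 0 0 0.15 0 0 0; 0 0 0.15 0 0 0; 0 0 0.15 0 0 0; 0 0 0 0 0 0",
)

```text
clock: 23.32
tool_pos: [0.5977, -0.0782, 0.2836]
tcp_rot: [-0.002, -3.14, 0.0]
ft_force: [-0.1, 0.7, -1.2]
gripper_width: 0.0129
grasp_force: 58.8
```

Call:
apply_moves(
  motion="0 0 0.12 0 0 0; 0 0 0.12 0 0 0; 0 0 0.1 0 0 0; 0 0 0.06 0 0 0; 0 0 0.02 0 0 0; 0 0 0 0 0 0",
)

```text
clock: 24.08
tool_pos: [0.598, -0.0782, 0.2592]
tcp_rot: [0.002, 3.141, 0.0]
ft_force: [0.8, 0.3, -2.2]
gripper_width: 0.0128
grasp_force: 58.8
```

Call:
apply_moves(
  motion="-0.005 0.01 0.025 0 0 0; 0 0 0.025 0 0 0; 0 0 0.02 0 0 0; 0 0 0.015 0 0 0; 0 0 0.015 0 0 0; 0 0 0 0 0 0",
)

```text
clock: 24.82
tool_pos: [0.5984, -0.0775, 0.2541]
tcp_rot: [0.001, 3.14, -0.0]
ft_force: [-0.3, 1.3, 5.3]
gripper_width: 0.0128
grasp_force: 59.4
```

Call:
apply_moves(
  motion="0 0 0 0 0 0; 0 0 0 0 0 0; 0 0 0 0 0 0; 0 0 -0.3 0 0 0; 0 0 -0.7 0 0 0; 0 0 -0.7 0 0 0; 0 0 -0.5 0 0 0; 0 0.4 0 0 0 0",
  fingers=-0.2,
)

```text
clock: 25.82
tool_pos: [0.5986, -0.0544, 0.3883]
tcp_rot: [0.005, 3.136, -0.0]
ft_force: [0.4, 1.0, 0.1]
gripper_width: 0.0341
grasp_force: 0.0
```

Call:
apply_moves(
  motion="0.05 0.8 0 0 0 0; 0.05 0.8 0 0 0 0; 0.06 0.8 0 0 0 0; 0.06 0.8 0 0 0 0; 0.06 0.8 0 0 0 0; 0.06 0.8 0 0 0 0; 0.06 0.8 0 0 0 0; 0 0.8 0 0 0 0",
  fingers=0.2,
)

```text
clock: 26.82
tool_pos: [0.5743, 0.332, 0.3852]
tcp_rot: [-0.002, -3.142, 0.0]
ft_force: [0.5, 0.1, -0.1]
gripper_width: 0.0511
grasp_force: 0.0
```

Call:
apply_moves(
  motion="0 0.6 0 0 0 0; 0 0 0 0 0 0; 0 0 0 0 0 0",
)

```text
clock: 27.2
tool_pos: [0.5748, 0.3663, 0.3849]
tcp_rot: [-0.002, -3.141, 0.001]
ft_force: [0.0, 0.5, -0.5]
gripper_width: 0.0513
grasp_force: 0.0
```

Call:
apply_moves(
  motion="0.035 0.135 0 0 0 0; 0 0 0 0 0 0; 0 0 0 0 0 0",
)

```text
clock: 27.58
tool_pos: [0.5727, 0.3742, 0.3854]
tcp_rot: [0.002, 3.141, 0.0]
ft_force: [-0.5, 0.7, -0.7]
gripper_width: 0.051
grasp_force: 0.0
```

```bash
python3 g.py
```

```text
[0.57271791 0.37424798 0.38535325] 0.0510047576680108
[309 222  23  28 507] [320.2 235.4] [0.5751 0.3747 0.081 ] [0.571  0.3746 0.095 ]
[222 260  52  36 588] [252.8 270.9] [0.6029 0.324  0.081 ] [0.5973 0.3265 0.095 ]
```

Call:
apply_moves(
  motion="0 0 0.5 0 0 0; 0 0 0.6 0 0 0; 0 0 0.6 0 0 0; 0 0 0.35 0 0 0; 0 0 0.15 0 0 0; 0 0 0 0 0 0; 0 0 0 0 0 0",
)

```text
clock: 28.55
tool_pos: [0.573, 0.3748, 0.2547]
tcp_rot: [0.002, 3.14, 0.002]
ft_force: [0.0, -0.2, -0.0]
gripper_width: 0.0509
grasp_force: 0.0
```

Call:
apply_moves(
  motion="0 0 0 0 0 0; 0 0 0 0 0 0; 0 0 0 0 0 0; 0 0 0 0 0 0",
  fingers=-1,
)

```text
clock: 29.05
tool_pos: [0.5728, 0.3748, 0.254]
tcp_rot: [0.002, 3.14, 0.002]
ft_force: [-0.3, 0.5, 3.6]
gripper_width: 0.0129
grasp_force: 58.5
```

Call:
apply_moves(
  motion="0 0 -0.2 0 0 0; 0 0 -0.7 0 0 0; 0 0 -0.8 0 0 0; 0 0 -0.7 0 0 0; 0.1 -0.7 0 0 0 0; 0.1 -0.7 0 0 0 0; 0.1 -0.7 0 0 0 0; 0.1 -0.7 0 0 0 0",
)

```text
clock: 30.05
tool_pos: [0.5479, 0.2051, 0.3974]
tcp_rot: [-0.002, -3.141, 0.001]
ft_force: [1.7, -0.9, -0.9]
gripper_width: 0.0128
grasp_force: 58.7
```

Call:
apply_moves(
  motion="0 -0.68 -0.1 0 0 0; 0 -0.68 0 0 0 0; 0 -0.68 0 0 0 0; 0 -0.68 0 0 0 0; 0.1 -0.68 0 0 0 0; 0.1 -0.68 0 0 0 0; 0.13 -0.68 0 0 0 0; 0.13 -0.69 0 0 0 0",
)

```text
clock: 31.05
tool_pos: [0.5198, -0.1217, 0.4034]
tcp_rot: [-0.002, -3.141, -0.0]
ft_force: [0.2, -0.5, -1.4]
gripper_width: 0.0132
grasp_force: 58.7
```

Call:
apply_moves(
  motion="0 0 0 0 0 0; 0 0 0 0 0 0; 0 0 0 0 0 0",
)

```text
clock: 31.42
tool_pos: [0.5206, -0.1196, 0.4032]
tcp_rot: [-0.0, -3.141, -0.0]
ft_force: [1.2, -0.8, -1.8]
gripper_width: 0.013
grasp_force: 58.8
```

Call:
apply_moves(
  motion="0.01 -0.035 0.3 0 0 0; 0 0 0.5 0 0 0; 0 0 0.35 0 0 0; 0 0 0.15 0 0 0; 0 0 0.15 0 0 0; 0 0 0.15 0 0 0; 0 0 0.15 0 0 0; 0 0 0 0 0 0",
)

```text
clock: 32.42
tool_pos: [0.5197, -0.1225, 0.2976]
tcp_rot: [-0.002, -3.141, -0.0]
ft_force: [0.1, 0.4, -1.0]
gripper_width: 0.013
grasp_force: 58.8
```

Call:
apply_moves(
  motion="0 0 0.12 0 0 0; 0 0 0.12 0 0 0; 0 0 0.1 0 0 0; 0 0 0.06 0 0 0; 0 0 0.02 0 0 0; 0 0 0 0 0 0",
)

```text
clock: 33.17
tool_pos: [0.52, -0.1225, 0.2731]
tcp_rot: [0.002, 3.141, -0.0]
ft_force: [1.2, -0.2, -1.3]
gripper_width: 0.0131
grasp_force: 58.9
```

Call:
apply_moves(
  motion="-0.005 0 0.025 0 0 0; 0 0 0.025 0 0 0; 0 0 0.02 0 0 0; 0 0 0.015 0 0 0; 0 0 0.015 0 0 0; 0 0 0 0 0 0",
)

```text
clock: 33.92
tool_pos: [0.5206, -0.1225, 0.2678]
tcp_rot: [0.001, 3.14, -0.001]
ft_force: [2.3, 0.6, 3.7]
gripper_width: 0.0133
grasp_force: 59.5
```

Floor reached at the expected height. Releasing, backing off and checking.

Call:
apply_moves(
  motion="0 0 0 0 0 0; 0 0 0 0 0 0; 0 0 0 0 0 0; 0 0 -0.3 0 0 0; 0 0 -0.7 0 0 0; 0 0 -0.7 0 0 0; 0 0 -0.4 0 0 0; 0.7 0 0 0 0 0",
  fingers=-0.2,
)

```text
clock: 34.92
tool_pos: [0.4794, -0.1224, 0.3941]
tcp_rot: [0.002, 3.139, -0.001]
ft_force: [0.0, 1.1, 0.4]
gripper_width: 0.0338
grasp_force: 0.0
```

Call:
apply_moves(
  motion="0.7 0 0 0 0 0; 0.7 0.4 0 0 0 0; 0 0.6 0 0 0 0; 0 0.6 0 0 0 0; 0 0 0 0 0 0; 0 0 0 0 0 0",
)

```text
clock: 35.67
tool_pos: [0.3942, -0.0264, 0.3929]
tcp_rot: [-0.001, -3.141, 0.0]
ft_force: [0.5, 0.5, -0.2]
gripper_width: 0.0342
grasp_force: 0.0
```

```bash
python3 - <<'E'
from h import *
a=cap('wrist','w9.png')['color']; b=cap('scene','s9.png')['color']; s=observe(); print(s['tool_pos'],s['clock'])
B=cv2.resize(b[150:330,240:420],(400,400),interpolation=cv2.INTER_CUBIC); A=cv2.resize(a,(400,300))
out=np.zeros((400,800,3),np.uint8); out[:300,:400]=A; out[:,400:]=B
cv2.imwrite('pics/f9.png',out[:,:,::-1])
E
```

```text
[ 0.39427188 -0.02683452  0.39284664] 35.775
```

View pics/f9.png

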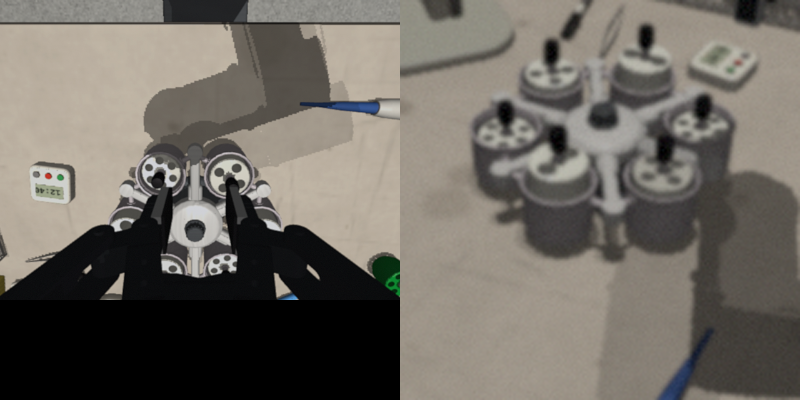

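The right panel shows all six buckets filled and level. The two-bores face each other ((560,165) and (645,65)), as do the four-bores ((663,170) and (550,75)) and the six-bores ((505,130) and (703,125)).

```bash
python3 -c "
from rig import ticket
print(ticket.sign_off())"
```

```text
the job is handed in; nothing more can be done
None
```

All four adapters are seated at the bottom of their buckets, each facing its own kind across the hub, and the job was handed in at about 36 s on the robot's clock.

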